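# Pulse the nut mill

### The job

Pulse the nut mill for the tart base: swing the clasp of the accessory case free, open the case lid right up so that it stays open, and take out the mill's bayonet lid. Drop it into the mill's collar with its two lugs in the two slots until its flange sits flat on the collar, then twist it clockwise (seen from above) half way to its lock click - about 30 of the 60 degrees, the pulse position - without ever going past the click. Finish while still holding the lid there against its spring, with the other things on the table left alone.

Things in the scene. Friction and masses are not known exactly. Their poses are not given: they have to be found in the camera images.
- case: Grey plastic accessory case, fixed to the worktop, 150 (its x) x 190 (its y) x 78 mm high without lid, walls and floor 5 mm. Origin: centre of its underside. Its front, with the steel clasp, faces its own -x; the lid is hinged along its far (+x) top edge. The mill lid stands inside on the floor.
- case_lid (a joint): Hinge of the case lid, rad: 0 shut, grows as it opens upward and away from the clasp, 1.57 upright (front edge then 230 mm above the worktop), stop at 1.9. Stiff hinge (0.25 N m of friction), it stays where it is left. The lid is an 8 mm panel, 220 g, its top 86.5 mm above the worktop when shut. While the clasp is closed its hook holds the lid shut.
- case_hinge (a point): Point on the lid's hinge line, at mid-width, 75 mm behind the case's centre and 78.5 mm above the worktop.
- case_handle (a point): Centre of the lid's handle bar: a black round bar 11 mm thick and 80 mm long, parallel to the case's y, on two end posts, its centre 40 mm above the lid panel and 114 mm from the hinge line (38 mm from the lid's front edge), 126.5 mm above the worktop when shut. It moves with the lid.
- case_latch (a joint): Hinge of the clasp, rad: 0 closed, upright; grows as its top swings outward (to the case's -x) and down; the hook is clear of the lid from about 0.3; beyond about 0.6 it falls by its own weight and hangs near 2.5. Little friction.
- latch_tab (a point): Middle of the inner (lid-side) face of the clasp's thumb tab, 80 mm in front of the case's centre: a steel plate 34 mm wide and 3 mm thick that stands up over the lid's front edge, from 92 to 114 mm above the worktop when closed (this point at 103 mm). Below it the 4 mm hook reaches 11 mm inward from the tab's inner face over the lid, its top 91.5 mm above the worktop.
- latch_pivot (a point): Middle of the clasp's pivot pin, on the case's front 36 mm above the worktop, 67 mm below the point latch_tab.
- mill_lid: Bayonet lid of the mill, loose, grey plastic, about 150 g. Origin: centre of its underside. Plug 83.6 mm across with a tapered foot (72 mm at the bottom, full width from 9 mm up), flange 110 mm across, its underside 26 mm above the origin, dome up to 38 mm, on it a grip bar. Two lugs on the plug, at lid +x and -x, under the ends of the bar. A half turn looks and works the same.
- lid_grip (a point): Centre of the lid's grip bar, on the axis, 52 mm above the lid's origin. The bar is 70 mm long (lid x), 18 mm wide (lid y) and reaches from 38 to 64 mm above the origin; fingers close across it (along lid y). The lugs below are 14 mm wide, reach 51.5 mm from the axis and lie 12 to 18 mm above the origin.
- mill: Electric nut mill without its lid: white round motor base, 132 mm across at the foot, 120 mm at the top, 110 mm high, fixed to the worktop. Origin: centre of its underside. Its collar has two slots 22 mm wide at mill +x and -x, through which the lid's lugs drop. Fully dropped, the flange lies on the collar, the lid's origin is 84 mm above the mill's and lid x is parallel to mill x.
- mill_mouth (a point): Centre of the collar's top face, 110 mm above the worktop; the opening is 88 mm across. Turned clockwise, the lugs run 2 mm below the collar's 6 mm lip; the other way they meet a stop at once. A stiffer push is felt from 49 degrees after the dropped position, the click is passed at 54 and the lid locks at about 60.
- pulse_ring (a joint): Spring ring in the collar that the lugs push round, rad, clockwise seen from above. 0 at rest; the lugs meet it about 0.1 rad after the dropped position, so it reads about 0.1 less than the twist of the lid (0.42 at half way, about 0.86 when the click is passed). It pushes back with 0.1 N m at first, 0.2 N m at half way, and turns the lid back if it is let go.
- tart_tin: Bystander: dark fluted tart tin, 200 mm across, 27 mm high. Origin: centre of its underside.
- fork: Bystander: steel table fork lying flat, about 200 mm long along its x. Origin: near its middle.
- nut_jar: Bystander: amber glass jar, 66 mm across, 95 mm high. Origin: centre of its underside.

How it is judged:
On the way, in this order (a step that is already met when the one before it is completed fails the run):
1. the clasp is swung free while the case is still shut (value of joint case_latch above 0.6 rad and value of joint case_lid below 0.2 rad), for 0.1 s.
2. the case lid is opened right up (value of joint case_lid above 1.3 rad), for 0.1 s.
3. the mill lid is lifted out of the case (height (world z) of mill_lid above 0.09 m and contact force between the fingers and mill_lid above 1 N), for 0.1 s.
4. the mill lid is dropped home in the collar, lugs through the slots, not yet twisted (z of mill_lid in the frame of mill below 0.0865 m and horizontal distance between mill_lid and mill below 0.004 m and angle between the x axis of mill_lid and the x axis of mill, either way round below 0.2 rad and angle between mill_lid's own z axis and vertical below 0.06 rad), for 0.05 s.
At the end, for the whole second after the job is handed in: The lid lies in the collar (flange within 2.5 mm of flat, 4 mm of the axis, level to 0.06 rad), twisted clockwise 0.35 to 0.70 rad, the spring ring pushed 0.22 to 0.65 rad, steady and held by the fingers; the case lid stands open (over 1.2 rad), the clasp free (angle between the x axis of mill_lid and the x axis of mill, either way round between 0.35 and 0.7 rad and value of joint pulse_ring between 0.22 and 0.65 rad and z of mill_lid in the frame of mill below 0.0865 m and horizontal distance between mill_lid and mill below 0.004 m and angle between mill_lid's own z axis and vertical below 0.06 rad and angular speed of mill_lid below 0.15 rad/s and contact force between the fingers and mill_lid above 2 N and value of joint case_lid above 1.2 rad and value of joint case_latch above 0.5 rad); the arm keeps its last pose, push and grip.
It fails at once if the lid is twisted past its lock click (value of joint pulse_ring above 0.86 rad).
It fails at once if the tart tin, the fork or the jar is pushed more than 30 mm (distance of any of tart_tin, fork, nut_jar from where it was at the start of the episode above 0.03 m).
It also fails if it takes over 64 s, if anything falls off the work surface, if the arm or the gripper's body presses on something with over 40 N, if the wrist force passes 120 N, or if a joint passes its speed limit or range.

### The arm

A 7-joint arm with a two-finger parallel gripper is mounted at the origin on the work surface. World frame = base frame: x ahead of the robot, y to its left, z up, the work surface at z = 0. Lengths are in m, angles in rad, forces in N, time in s.
With the tool pointing down it reaches from about 0.425 to 0.925 m from the base axis. Payload 6.8 kg.
Tool frame: the origin (TCP) lies midway between the tips of the shut fingers; the grasp point (between the pads) lies 19 mm behind it; z points along the fingers, y is the direction in which the jaws open and shut (so a half turn about z gives the same grasp; the last joint's range is limited). The gripper opens to 85 mm and grips with 20 to 120 N. Pads are 22 mm wide; open, the fingers measure 114 mm over their backs; the gripper's body (76 mm by 85 mm) begins 54 mm behind the grasp point. The pads swing forward as they close: fully open they stand 13 mm farther back than shut.
Start: joints at [1.019, 0.477, 0.022, 1.555, -0.011, 1.109, -0.083], TCP at [0.29, -0.61, 0.231] pointing down, gripper open.
Joint ranges: [-2.96, 2.96], [-0.34, 2.1], [-1.41, 1.46], [0.24, 2.44], [-1.37, 4.51], [0.17, 1.92], [-2.96, 2.96]. Speed limits (rad/s): [2.39, 2.39, 3.14, 3.14, 3.14, 3.14, 3.14].

### API

Orientations are given as a unit quaternion [w, x, y, z].
In Python, from station import readout, eyes, ticket gives the robot as it stands. The module is installed in compiled form; this text tells all that it offers.
- The arm moves only by the shell command python3 -m crank 'ROWS' [FORCE]. ROWS is JSON, a list of rows, each an object of numbers: "jaw": the opening in per cent of the stroke, from 0 (shut) to 100 (fully open); "x", "y", "z": the shift along the tool's x, y, z in mm; "ax", "ay", "az": the turn, a rotation vector about the tool's x, y, z in degrees. In form: [{"jaw": .., "x": .., "y": .., "z": .., "ax": .., "ay": .., "az": ..}, ...]. A call has 1 to 12 rows; each row shifts and turns the commanded pose from where the row before left it, along the tool's axes as they then stand; what a row does not reach is not made up. A row lasts 1/8 s, in which the tool goes at most 62.5 mm and 10.7 degrees, less where a joint would pass 70% of its speed; a pose out of reach is approached as far as the arm can. A call with a gripper value outside its range is refused whole. The fingers move at their own pace and stop on an object; FORCE is the grip in N (left out, the last holds). Time passes only in rows, so rows that do not move let the fingers close. It gives the time, the measured TCP pose, the force and the opening at its end, in the units of the state.
- readout.get_obs(): the state, without advancing time (a new reading comes with each control period).
- eyes.read_camera(name): name is "side" or "top" or "wrist"; returns (picture, depth): 480x640x3 uint8, red, green, blue; 480x640 float32, m along the optical axis (not along the pixel's ray), 0 where there is no reading.
- eyes.calibration(name): a dict with "fx", "fy", "cx", "cy" (pixels), "k1" (the pictures are not rectified: a ray, as slopes to the right and down, at radius r is drawn at 1 + k1 r^2 times it, then the intrinsics apply), "R" (3x3) and "t" (3): a world point X has camera coordinates R X + t. Camera axes: x right, y down, z forward; pixel columns grow to the right and rows downward; lengths in m; the calibration is good to about 2 mm. A picture is of the moment at which its call begins: read the wrist's pose just before it. calibration takes no time and is no camera call; for the wrist camera it gives the pose at the moment of the call.
- ticket.hand_in(): hands the job in, once; it reports no verdict.
The state is a dict: "t": time; "q": joint angles; "joint_vel": joint speeds; "joint_torque": joint torques, N m; "eef_pos": TCP position; "tool_rot": TCP orientation; "contact_force": force on the tool from outside, world axes, zero at the start; "torque": the same for the moment, N m; "gripper_width": opening from 0.0 (shut) to 1.0 (fully open).
Only numpy, scipy, OpenCV 4.12 (cv2) and the standard library are available. Lean on these libraries where they do the work, as an engineer would, in place of code of your own. Each camera call takes 0.05 s, during which the arm holds its last target. There are 200 camera calls.

## Working session

There is one attempt and no reset: what is moved stays moved. The work goes in short steps, Python scripts to look and compute and a shell command to move; the robot and the scene stay as the last step left them, time stands still between calls to the robot, and variables do not carry over. Pictures are saved under pics/ and viewed, about 8 in all and at most 12, crops included, and the job is handed in when it is done.

```bash
mkdir -p pics
cat > h.py <<'E'
import numpy as np, cv2
from station import readout, eyes, ticket
from scipy.spatial.transform import Rotation as Ro
def cam(n):
    c=eyes.calibration(n); im,d=eyes.read_camera(n); return c,im,d
def ray(c,u,v):
    x=(np.asarray(u,float)-c['cx'])/c['fx']; y=(np.asarray(v,float)-c['cy'])/c['fy']
    xu,yu=x.copy(),y.copy()
    for _ in range(20):
        s=1+c['k1']*(xu**2+yu**2); xu=x/s; yu=y/s
    return np.stack([xu,yu,np.ones_like(xu)],-1)
def onplane(c,u,v,z):
    R=np.array(c['R']);t=np.array(c['t']); o=-R.T@t; d=ray(c,u,v)@R
    return o+d*((z-o[2])/d[...,2])[...,None]
def pts(c,d):
    v,u=np.mgrid[:480,:640]; r=ray(c,u,v)*d[...,None]
    return (r-np.array(c['t']))@np.array(c['R'])
def proj(c,X):
    p=np.array(c['R'])@np.array(X)+np.array(c['t']); a,b=p[:2]/p[2]; s=1+c['k1']*(a*a+b*b)
    return c['fx']*a*s+c['cx'],c['fy']*b*s+c['cy']
def rot():
    o=readout.get_obs(); w,x,y,z=o['tool_rot']; return Ro.from_quat([x,y,z,w]).as_matrix(),np.array(o['eef_pos'])
def save(n,im): cv2.imwrite('pics/'+n+'.png',im[...,::-1])
E
python3 - <<'E'
from h import *
o=readout.get_obs(); print(o)
for n in ('top','side'):
    c,im,d=cam(n); save(n+'0',im); np.save(n+'0.npy',d)
    print(n,{k:np.round(v,3).tolist() for k,v in c.items()})
R,p=rot();print(R.round(3))
E
```

```text
{'t': 0.0, 'q': array([ 1.01889555,  0.47777128,  0.02235581,  1.55648874, -0.01151306,
        1.10930113, -0.08310207]), 'joint_vel': array([-0.00013559,  0.00020517,  0.00015207,  0.000432  ,  0.00105109,
       -0.00069222,  0.00056413]), 'joint_torque': array([ 1.23632843e-03, -5.96445072e+01,  1.60808645e+00, -2.81194943e+01,
        1.23282822e-02,  9.14891105e-03, -2.35823717e-05]), 'eef_pos': array([ 0.2895449 , -0.60906781,  0.23032962]), 'tool_rot': array([-8.80661464e-04,  9.75480659e-01,  2.20083251e-01, -2.66452856e-04]), 'contact_force': array([0.27008085, 0.39807448, 0.20933729]), 'torque': array([-0.00178528, -0.06199171,  0.01344951]), 'gripper_width': 1.0023952987285876}
top {'fx': 609.784, 'fy': 609.784, 'cx': 309.382, 'cy': 241.288, 'k1': -0.01, 'R': [[0.02, -1.0, -0.006], [-0.991, -0.019, -0.135], [0.135, 0.008, -0.991]], 't': [-0.083, 0.589, 1.346]}
side {'fx': 456.241, 'fy': 456.241, 'cx': 319.907, 'cy': 237.587, 'k1': -0.056, 'R': [[0.997, -0.078, -0.002], [-0.057, -0.722, -0.689], [0.052, 0.687, -0.724]], 't': [-0.604, 0.053, 1.049]}
[[ 0.903  0.429 -0.001]
 [ 0.429 -0.903  0.001]
 [-0.    -0.002 -1.   ]]
```

View pics/top0.png

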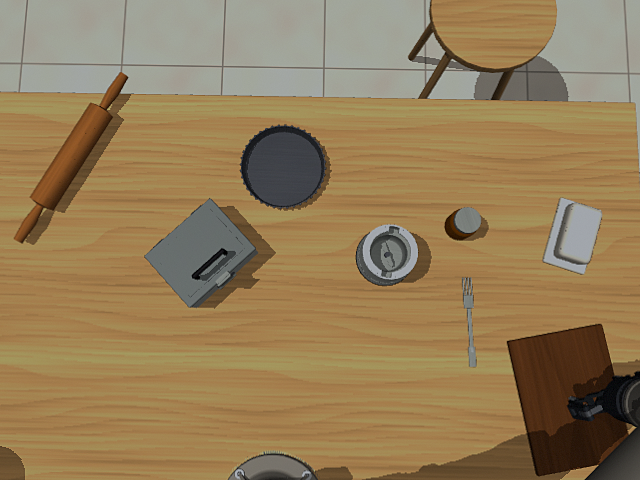

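View pics/side0.png

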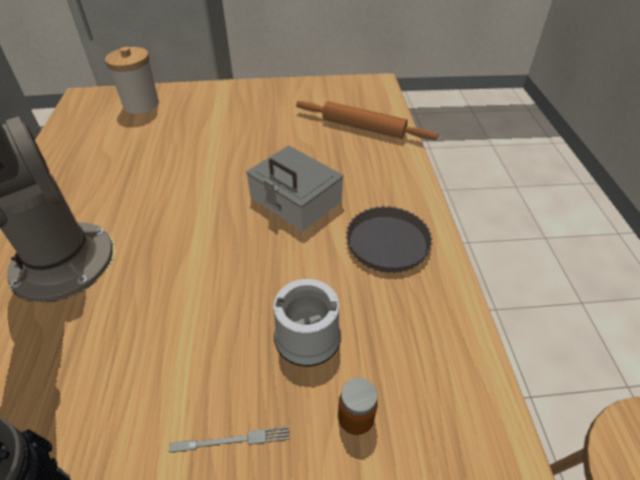

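The top view shows the case at about (203,252) with handle and clasp toward the lower right, and the mill at (388,255). The tin is at (285,167), the jar at (463,223) and the fork at (470,320). The side view agrees. Next I measure.

```bash
cat > m.py <<'E'
from h import *
top=eyes.calibration('top'); d=np.load('top0.npy'); P=pts(top,d)
print('table z',np.median(P[330:400,250:350,2]))
def reg(u0,u1,v0,v1):
    m=np.zeros((480,640),bool); m[v0:v1,u0:u1]=1; return m
case=reg(135,270,190,315)
Q=P[case&(P[...,2]>.08)&(P[...,2]<.093)]
r=cv2.minAreaRect((Q[:,:2]*1000).astype(np.float32)); print('lid',r,len(Q),np.median(Q[:,2]))
Q2=P[case&(P[...,2]>.115)&(P[...,2]<.14)]
r2=cv2.minAreaRect((Q2[:,:2]*1000).astype(np.float32)); print('handle',r2,len(Q2),np.median(Q2[:,2]))
Q3=P[case&(P[...,2]>.098)&(P[...,2]<.114)]; print('tab?',len(Q3),Q3.mean(0) if len(Q3) else '')
print(Q3[::max(1,len(Q3)//15)].round(3))
mill=reg(345,430,215,295)
Q=P[mill&(P[...,2]>.105)&(P[...,2]<.116)]
c=cv2.minEnclosingCircle((Q[:,:2]*1000).astype(np.float32)); print('mill',c,len(Q),np.median(Q[:,2]))
# colour: collar image rectified at z=.11
im=cv2.imread('pics/top0.png')
cx,cy=c[0]
g=np.mgrid[-75:76:.5,-75:76:.5]; X=cx/1000+g[0]/1000; Y=cy/1000+g[1]/1000
R=np.array(top['R']);t=np.array(top['t'])
W=np.stack([X,Y,np.full_like(X,.11)],-1)@R.T+t
a=W[...,0]/W[...,2];b=W[...,1]/W[...,2];s=1+top['k1']*(a*a+b*b)
rm=cv2.remap(im,(top['fx']*a*s+top['cx']).astype(np.float32),(top['fy']*b*s+top['cy']).astype(np.float32),cv2.INTER_LINEAR)
cv2.imwrite('pics/collar.png',cv2.resize(rm,(600,600)))
E
python3 m.py
```

```text
table z 0.0012601902405711943
lid ((553.8045043945312, 166.64427185058594), (164.5928497314453, 194.39451599121094), 43.5474853515625) 5430 0.08859445794858675
handle ((512.2273559570312, 125.95590209960938), (56.30986404418945, 89.11031341552734), 44.06813430786133) 239 0.13115995436571035
tab? 41 [0.50730448 0.12320969 0.10873522]
[[0.614 0.186 0.098]
 [0.554 0.107 0.112]
 [0.553 0.108 0.101]
 [0.55  0.112 0.109]
 [0.506 0.097 0.106]
 [0.503 0.103 0.109]
 [0.5   0.165 0.101]
 [0.501 0.105 0.113]
 [0.501 0.101 0.111]
 [0.498 0.167 0.102]
 [0.499 0.1   0.113]
 [0.496 0.169 0.102]
 [0.496 0.111 0.114]
 [0.494 0.113 0.113]
 [0.494 0.107 0.111]
 [0.492 0.111 0.113]
 [0.49  0.117 0.112]
 [0.488 0.115 0.113]
 [0.485 0.119 0.112]
 [0.483 0.119 0.114]
 [0.481 0.119 0.112]]
mill ((562.5977172851562, -244.7122344970703), 60.232643127441406) 979 0.11114459386052242
```

View pics/collar.png

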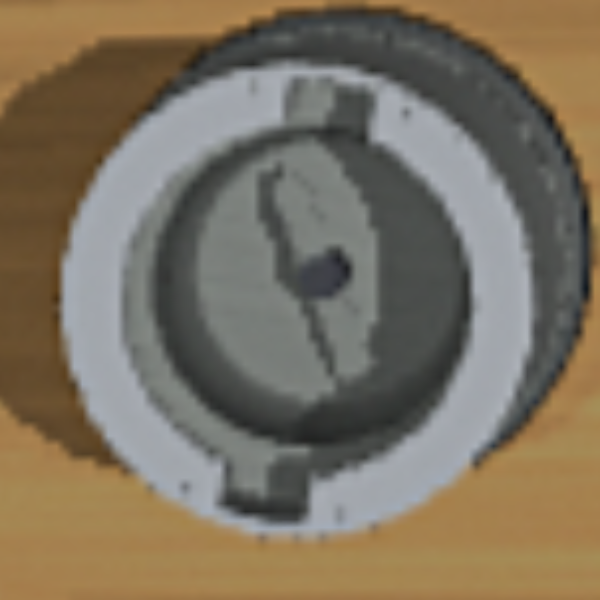

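```bash
python3 -m crank '[{"x":40,"y":-45,"z":-8},{"x":40,"y":-45,"z":-8},{"x":40,"y":-45,"z":-8},{"x":40,"y":-45,"z":-8},{"x":40,"y":-45,"z":-8},{"x":40,"y":-45,"z":-8},{"x":40,"y":-45,"z":-8},{"x":40,"y":-45,"z":-8},{"x":40,"y":-45,"z":-8},{"x":40,"y":-45,"z":-8},{"x":40,"y":-45,"z":-8},{"jaw":0,"az":-9}]'
python3 - <<'E'
from h import *
c,im,d=cam('wrist'); save('w1',im); np.save('w1.npy',d)
print({k:np.round(v,3).tolist() for k,v in c.items()}); print(rot())
E
```

```text
{'fx': 359.941, 'fy': 359.941, 'cx': 316.4, 'cy': 236.624, 'k1': -0.049, 'R': [[0.429, -0.903, -0.002], [-0.86, -0.409, 0.304], [-0.276, -0.129, -0.953]], 't': [-0.673, -0.039, 0.381]}
(array([[ 9.03134306e-01,  4.29357630e-01, -6.71901478e-04],
       [ 4.29358151e-01, -9.03133430e-01,  1.25940205e-03],
       [-6.60828046e-05, -1.42589558e-03, -9.99998981e-01]]), array([ 0.28962794, -0.60919941,  0.23054246]))schema error: expected keys jaw, x, y, z, ax, ay, az
```

View pics/w1.png

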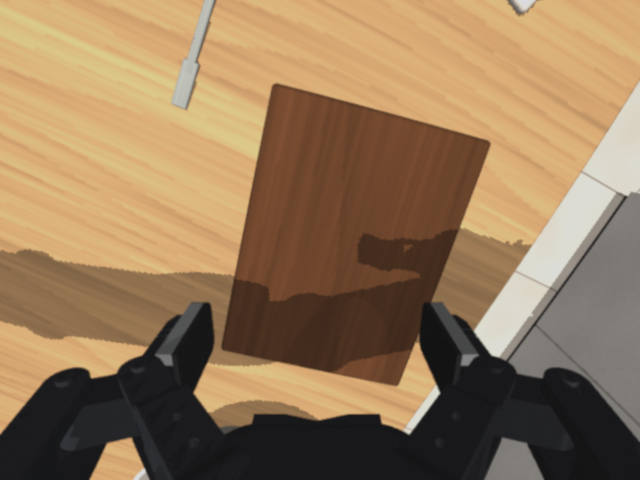

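The call was refused because it needs all seven keys, so the arm did not move. This wrist view only shows the cutting board, with tool +x pointing up in the image.

```bash
python3 -m crank '[{"jaw":100,"x":37,"y":-46,"z":-9,"ax":0,"ay":0,"az":0},{"jaw":100,"x":37,"y":-46,"z":-9,"ax":0,"ay":0,"az":0},{"jaw":100,"x":37,"y":-46,"z":-9,"ax":0,"ay":0,"az":0},{"jaw":100,"x":37,"y":-46,"z":-9,"ax":0,"ay":0,"az":0},{"jaw":100,"x":37,"y":-46,"z":-9,"ax":0,"ay":0,"az":0},{"jaw":100,"x":37,"y":-46,"z":-9,"ax":0,"ay":0,"az":0},{"jaw":100,"x":37,"y":-46,"z":-9,"ax":0,"ay":0,"az":0},{"jaw":100,"x":37,"y":-46,"z":-9,"ax":0,"ay":0,"az":0},{"jaw":100,"x":37,"y":-46,"z":-9,"ax":0,"ay":0,"az":0},{"jaw":0,"x":37,"y":-46,"z":-9,"ax":0,"ay":0,"az":0},{"jaw":0,"x":37,"y":-46,"z":-9,"ax":0,"ay":0,"az":0},{"jaw":0,"x":0,"y":0,"z":0,"ax":0,"ay":0,"az":-9}]'
python3 -m crank '[{"jaw":0,"x":0,"y":0,"z":0,"ax":0,"ay":0,"az":-9},{"jaw":0,"x":0,"y":0,"z":0,"ax":0,"ay":0,"az":0}]'
python3 - <<'E'
from h import *
c,im,d=cam('wrist'); save('w2',im); np.save('w2.npy',d)
import pickle; pickle.dump(c,open('w2.pkl','wb'))
print(rot()); P=pts(c,d)
m=(P[...,2]>.08)&(P[...,2]<.093)&(P[...,1]>0)
m=m.astype(np.uint8); n,l,s,ce=cv2.connectedComponentsWithStats(m); k=1+s[1:,4].argmax(); Q=P[l==k]
print('lid',cv2.minAreaRect((Q[:,:2]*1000).astype(np.float32)),np.median(Q[:,2]),s[k])
Q=P[(P[...,2]>.124)&(P[...,2]<.135)&(P[...,1]>0)&(d>.12)]
print('bar',cv2.minAreaRect((Q[:,:2]*1000).astype(np.float32)),len(Q),Q[:,2].max(),Q.mean(0))
E
```

```text
t: 1.65
eef_pos: [0.4408, 0.0272, 0.3312]
tool_rot: [-0.0, 0.954, 0.301, 0.001]
contact_force: [1.2, -0.6, 0.6]
gripper_width: 0.376
t: 1.9
eef_pos: [0.4399, 0.0221, 0.3301]
tool_rot: [-0.0, 0.929, 0.369, -0.0]
contact_force: [-1.2, 0.0, 0.0]
gripper_width: 0.001
(array([[ 7.28502024e-01,  6.85043586e-01, -2.93416487e-04],
       [ 6.85043601e-01, -7.28502067e-01, -6.01586828e-05],
       [-2.54965837e-04, -1.57177365e-04, -9.99999955e-01]]), array([0.43999061, 0.02204243, 0.33014612]))
lid ((528.46728515625, 144.02468872070312), (88.20753479003906, 194.95578002929688), 43.021663665771484) 0.08825268594630305 [  188     0   201    97 16426]
bar ((279.0605773925781, 111.41690826416016), (559.8684692382812, 75.84551239013672), 7.244487285614014) 1637 0.1349340728640319 [0.47614885 0.13307347 0.13107261]
```

View pics/w2.png

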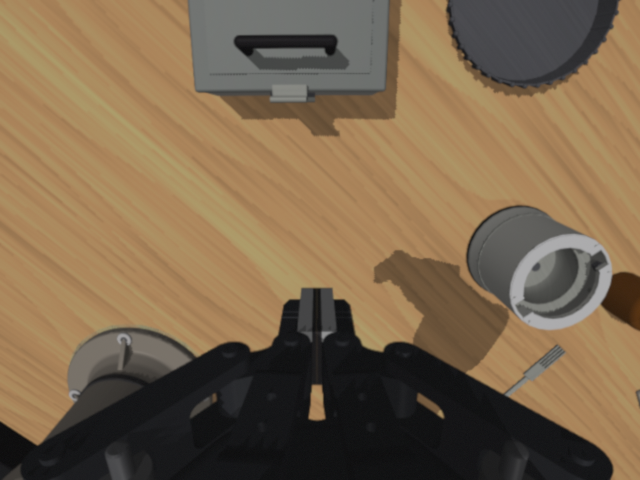

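The wrist view shows the lid front edge from (196,92) to (386,90), the clasp tab at about (290,90) and the handle bar from (240,41) to (334,41). The collar slots are at (600,262) and (520,305).

Run:
```python
from h import *; import pickle
c=pickle.load(open('w2.pkl','rb')); R,p=rot()
im=cv2.imread('pics/w2.png'); P=pts(c,np.load('w2.npy'))
g=cv2.cvtColor(im,cv2.COLOR_BGR2GRAY); print('tab col u=290',g[76:106,290].tolist()); print('row88',g[88,264:320].tolist())
dk=np.zeros_like(g); dk[25:62,225:350]=(g[25:62,225:350]<45)
ys,xs=np.nonzero(dk); print('dark',xs.min(),xs.max(),ys.min(),ys.max())
def show(n,u,v,z):
    X=onplane(c,np.array(float(u)),np.array(float(v)),z); L=R.T@(X-p); print(n,X.round(4),'tool mm',(L*1000).round(1))
show('edgeL',196,92,.0865);show('edgeR',386,90,.0865)
show('barL',240,41,.1265);show('barR',334,41,.1265);show('bar',287,41,.1265)
show('tabL',273,86,.114);show('tabR',307,86,.114)
# top-cam lid centre
for n,X in (('lid c top',[.5538,.1666,.0865]),('mill',[.5626,-.2447,.11])): print(n,(R.T@(np.array(X)-p)*1000).round(1))
# bar depth pts
m=(P[...,2]>.122)&(P[...,2]<.140); m[:25]=0;m[62:]=0;m[:,:225]=0;m[:,350:]=0
Q=(P[m]-p)@R*1000; print('bar pts',len(Q),Q.min(0),Q.max(0),np.median(Q,0))
m=(P[...,2]>.1)&(P[...,2]<.12); m[:76]=0;m[110:]=0;m[:,:260]=0;m[:,320:]=0
Q=(P[m]-p)@R*1000; print('tab pts',len(Q),Q.min(0),Q.max(0),np.median(Q,0))
```

```text
tab col u=290 [113, 113, 113, 113, 113, 113, 113, 115, 123, 133, 135, 134, 134, 133, 132, 134, 135, 134, 132, 122, 116, 123, 134, 131, 120, 101, 85, 86, 91, 92]
row88 [108, 108, 108, 107, 108, 108, 108, 112, 124, 133, 135, 135, 135, 135, 135, 135, 135, 135, 134, 135, 134, 134, 134, 135, 134, 134, 134, 135, 134, 134, 135, 134, 135, 134, 133, 134, 133, 133, 134, 134, 134, 128, 109, 82, 84, 101, 105, 105, 105, 105, 105, 105, 105, 105, 105, 105]
dark 235 336 35 55
edgeL [0.4351 0.1858 0.0865] tool mm [ 108.7 -122.7  243.6]
edgeR [0.5678 0.0471 0.0865] tool mm [110.3  69.4 243.6]
barL [0.5011 0.1724 0.1265] tool mm [147.5 -67.6 203.6]
barR [0.5572 0.1123 0.1265] tool mm [147.3  14.6 203.6]
bar [0.5291 0.1422 0.1265] tool mm [147.3 -26.5 203.6]
tabL [0.4928 0.1283 0.114 ] tool mm [111.3 -41.2 216.1]
tabR [0.5145 0.1052 0.114 ] tool mm [111.3  -9.5 216.1]
lid c top [182.  -27.3 243.6]
mill [-93.4 278.3 220.1]
bar pts 1473 [141.17469904 -73.22859138 195.18257613] [152.42123149  17.46398815 207.90634728] [146.03845065 -26.74790452 198.46155334]
tab pts 252 [ 97.08418416 -44.58800645 213.9555227 ] [102.57724874 -11.39488854 219.83447882] [ 99.73068386 -27.93924901 216.31587245]
```

Run:
```python
from h import *; import pickle
c=pickle.load(open('w2.pkl','rb')); R,p=rot(); P=pts(c,np.load('w2.npy'))
def pr(n,x,z): 
    X=p+R@np.array([x/1000,-.0265,0]); X[2]=z; print(n,np.round(proj(c,X),1))
pr('tab top inner',106,.114);pr('tab top outer',103,.114);pr('tab bot outer',103,.092);pr('hook in',117,.0915);pr('lid front top',109,.0865);pr('case front bottom',111,0);pr('pivot',103,.036)
for v in range(78,108,2): print(v,((P[v,290]-p)@R*1000).round(1)[[0,2]],P[v,290,2].round(4))
print('cam',(R.T@(-np.array(c['R']).T@np.array(c['t'])-p)*1000).round(0))
```

```text
tab top inner [288.9  91.9]
tab top outer [289.   95.3]
tab bot outer [290.6  96.9]
hook in [290.4  82. ]
lid front top [290.8  91. ]
case front bottom [295.6  95. ]
pivot [294.  100.2]
78 [121.1 241.5] 0.0886
80 [119.4 244. ] 0.0861
82 [117.5 243.4] 0.0867
84 [115.5 242. ] 0.0882
86 [113.2 237.5] 0.0926
88 [111.3 236.7] 0.0935
90 [109.5 238. ] 0.0921
92 [107.7 238.2] 0.0919
94 [105.7 237. ] 0.0931
96 [102.4 215.9] 0.1142
98 [100.6 215. ] 0.1151
100 [ 98.8 215.1] 0.115
102 [ 97.2 218.1] 0.112
104 [100.5 329.8] 0.0003
106 [ 98.1 328.2] 0.0019
cam [  79.   -1. -143.]
```

```bash
python3 -m crank '[{"jaw":0,"x":40,"y":-9,"z":30,"ax":0,"ay":0,"az":0},{"jaw":0,"x":40,"y":-9,"z":30,"ax":0,"ay":0,"az":0},{"jaw":0,"x":40,"y":-9,"z":30,"ax":0,"ay":0,"az":0},{"jaw":0,"x":0,"y":0,"z":50,"ax":0,"ay":0,"az":0},{"jaw":0,"x":0,"y":0,"z":40,"ax":0,"ay":0,"az":0},{"jaw":0,"x":0,"y":0,"z":30,"ax":0,"ay":0,"az":0},{"jaw":0,"x":0,"y":0,"z":21,"ax":0,"ay":0,"az":0},{"jaw":0,"x":0,"y":0,"z":0,"ax":0,"ay":0,"az":0}]'
```

```text
t: 2.95
eef_pos: [0.5076, 0.1236, 0.0978]
tool_rot: [-0.0, 0.93, 0.369, -0.002]
contact_force: [0.3, 0.2, 0.1]
gripper_width: 0.004
```

```bash
python3 -m crank '[{"jaw":0,"x":-8,"y":0,"z":0,"ax":0,"ay":0,"az":0},{"jaw":0,"x":-8,"y":0,"z":0,"ax":0,"ay":0,"az":0},{"jaw":0,"x":-10,"y":0,"z":0,"ax":0,"ay":0,"az":0},{"jaw":0,"x":-12,"y":0,"z":2,"ax":0,"ay":0,"az":0},{"jaw":0,"x":-14,"y":0,"z":2,"ax":0,"ay":0,"az":0},{"jaw":0,"x":-15,"y":0,"z":3,"ax":0,"ay":0,"az":0},{"jaw":0,"x":-12,"y":0,"z":2,"ax":0,"ay":0,"az":0},{"jaw":0,"x":0,"y":0,"z":-40,"ax":0,"ay":0,"az":0},{"jaw":0,"x":0,"y":0,"z":-50,"ax":0,"ay":0,"az":0},{"jaw":0,"x":0,"y":0,"z":-50,"ax":0,"ay":0,"az":0},{"jaw":0,"x":0,"y":0,"z":0,"ax":0,"ay":0,"az":0}]'
python3 - <<'E'
from h import *
c,im,d=cam('wrist'); save('w3',im); np.save('w3.npy',d)
import pickle; pickle.dump(c,open('w3.pkl','wb'))
R,p=rot();print(R.round(3),p); P=pts(c,d)
# case lid corners & hook check
for v in (0,):
    m=(P[...,2]>.1)&(P[...,2]<.118)&(d>.12); m[:, :200]=0;m[:,440:]=0;m[250:]=0; print('pts at tab height',m.sum())
E
```

```text
t: 4.32
eef_pos: [0.4536, 0.0703, 0.2338]
tool_rot: [0.001, 0.929, 0.37, 0.004]
contact_force: [-0.6, 0.2, 0.3]
gripper_width: 0.002
[[ 0.727  0.687  0.004]
 [ 0.687 -0.727 -0.   ]
 [ 0.003  0.003 -1.   ]] [0.45220337 0.0697708  0.23165637]
pts at tab height 38
```

View pics/w3.png

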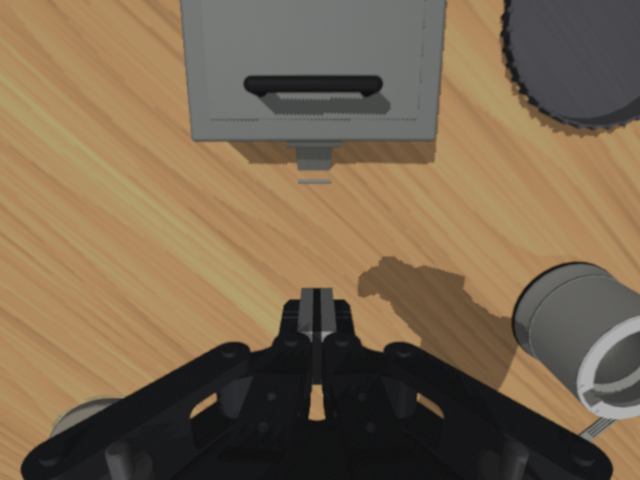

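The clasp now hangs down the front (hook clear, tab at (314,182)) and the lid is free. Its handle bar is centred at about (314,84).

Run:
```python
from h import *; import pickle
c=pickle.load(open('w3.pkl','rb')); R,p=rot(); print(readout.get_obs()['q'].round(2))
for u,v in ((245,84),(382,84),(314,84)):
    X=onplane(c,np.array(float(u)),np.array(float(v)),.128); print(X.round(4),(R.T@(X-p)*1000).round(1))
P=pts(c,np.load('w3.npy')); m=(P[...,2]>.122)&(P[...,2]<.14); m[:70]=0;m[100:]=0;m[:,:235]=0;m[:,395:]=0
Q=(P[m]-p)@R*1000; print(len(Q),Q.min(0),Q.max(0),np.median(Q,0))
```

```text
[ 0.26  0.16 -0.6   2.02  0.11  0.98 -1.21]
[0.497  0.1748 0.128 ] [104.4 -45.8 103.8]
[0.558  0.1103 0.128 ] [104.4  42.9 104.1]
[0.5276 0.1422 0.128 ] [104.2  -1.1 103.9]
2452 [ 99.23379689 -46.40496502  96.65528748] [110.48052853  43.48324195 109.21192629] [104.64678898  -1.75412177 100.19581938]
```

```bash
python3 -m crank '[{"jaw":60,"x":0,"y":0,"z":0,"ax":0,"ay":0,"az":10},{"jaw":60,"x":0,"y":0,"z":0,"ax":0,"ay":0,"az":10},{"jaw":60,"x":0,"y":0,"z":0,"ax":0,"ay":0,"az":10},{"jaw":60,"x":0,"y":0,"z":0,"ax":0,"ay":0,"az":10},{"jaw":60,"x":0,"y":0,"z":0,"ax":0,"ay":0,"az":10},{"jaw":60,"x":0,"y":0,"z":0,"ax":0,"ay":0,"az":10},{"jaw":60,"x":0,"y":0,"z":0,"ax":0,"ay":0,"az":10},{"jaw":60,"x":0,"y":0,"z":0,"ax":0,"ay":0,"az":10},{"jaw":60,"x":0,"y":0,"z":0,"ax":0,"ay":0,"az":10},{"jaw":60,"x":-1,"y":-52,"z":0,"ax":0,"ay":0,"az":0},{"jaw":60,"x":-1,"y":-52,"z":0,"ax":0,"ay":0,"az":0},{"jaw":60,"x":0,"y":0,"z":0,"ax":0,"ay":0,"az":0}]'
python3 - <<'E'
from h import *
R,p=rot(); print(R.round(3),readout.get_obs()['q'].round(2)); print((R.T@(np.array([.5278,.1420,.1075])-p)*1000).round(1))
E
```

```text
t: 5.88
eef_pos: [0.5262, 0.1459, 0.2282]
tool_rot: [-0.0, 0.919, -0.394, -0.001]
contact_force: [-0.6, -0.1, -0.4]
gripper_width: 0.602
[[ 0.69  -0.724 -0.002]
 [-0.724 -0.69   0.002]
 [-0.003  0.001 -1.   ]] [-0.02  0.3  -0.44  1.84  0.15  1.03 -2.9 ]
[  4.3   1.4 120.7]
```

Joint 7 is near its limit, so I flip the tool by half a turn.

```bash
python3 -m crank '[{"jaw":60,"x":0,"y":0,"z":0,"ax":0,"ay":0,"az":-10},{"jaw":60,"x":0,"y":0,"z":0,"ax":0,"ay":0,"az":-10},{"jaw":60,"x":0,"y":0,"z":0,"ax":0,"ay":0,"az":-10},{"jaw":60,"x":0,"y":0,"z":0,"ax":0,"ay":0,"az":-10},{"jaw":60,"x":0,"y":0,"z":0,"ax":0,"ay":0,"az":-10},{"jaw":60,"x":0,"y":0,"z":0,"ax":0,"ay":0,"az":-10},{"jaw":60,"x":0,"y":0,"z":0,"ax":0,"ay":0,"az":-10},{"jaw":60,"x":0,"y":0,"z":0,"ax":0,"ay":0,"az":-10},{"jaw":60,"x":0,"y":0,"z":0,"ax":0,"ay":0,"az":-10}]' >/dev/null
python3 -m crank '[{"jaw":60,"x":0,"y":0,"z":0,"ax":0,"ay":0,"az":-10},{"jaw":60,"x":0,"y":0,"z":0,"ax":0,"ay":0,"az":-10},{"jaw":60,"x":0,"y":0,"z":0,"ax":0,"ay":0,"az":-10},{"jaw":60,"x":0,"y":0,"z":0,"ax":0,"ay":0,"az":-10},{"jaw":60,"x":0,"y":0,"z":0,"ax":0,"ay":0,"az":-10},{"jaw":60,"x":0,"y":0,"z":0,"ax":0,"ay":0,"az":-10},{"jaw":60,"x":0,"y":0,"z":0,"ax":0,"ay":0,"az":-10},{"jaw":60,"x":0,"y":0,"z":0,"ax":0,"ay":0,"az":-10},{"jaw":60,"x":0,"y":0,"z":0,"ax":0,"ay":0,"az":-10},{"jaw":60,"x":0,"y":0,"z":0,"ax":0,"ay":0,"az":0}]'
python3 - <<'E'
from h import *
R,p=rot(); print(R.round(3),readout.get_obs()['q'].round(2)); print((R.T@(np.array([.5278,.1420,.1075])-p)*1000).round(1))
E
```

```text
t: 8.25
eef_pos: [0.5244, 0.1418, 0.2288]
tool_rot: [-0.001, 0.396, 0.918, -0.001]
contact_force: [-0.4, 1.8, -0.1]
gripper_width: 0.6
[[-0.686  0.727 -0.003]
 [ 0.727  0.686 -0.001]
 [ 0.001 -0.002 -1.   ]] [ 0.44  0.46 -1.06  1.82  0.44  1.13 -0.02]
[ -2.4   2.9 121.2]
```

```bash
python3 -m crank '[{"jaw":60,"x":-2,"y":3,"z":40,"ax":0,"ay":0,"az":0},{"jaw":60,"x":0,"y":0,"z":40,"ax":0,"ay":0,"az":0},{"jaw":60,"x":0,"y":0,"z":30,"ax":0,"ay":0,"az":0},{"jaw":60,"x":0,"y":0,"z":11,"ax":0,"ay":0,"az":0},{"jaw":60,"x":0,"y":0,"z":0,"ax":0,"ay":0,"az":0},{"jaw":5,"x":0,"y":0,"z":0,"ax":0,"ay":0,"az":0},{"jaw":5,"x":0,"y":0,"z":0,"ax":0,"ay":0,"az":0},{"jaw":5,"x":0,"y":0,"z":0,"ax":0,"ay":0,"az":0},{"jaw":5,"x":0,"y":0,"z":0,"ax":0,"ay":0,"az":0},{"jaw":5,"x":0,"y":0,"z":0,"ax":0,"ay":0,"az":0}]' 35
```

```text
t: 9.5
eef_pos: [0.5281, 0.142, 0.1101]
tool_rot: [-0.0, 0.396, 0.918, -0.002]
contact_force: [-6.0, -5.3, 8.8]
gripper_width: 0.112
```

Run:
```python
import numpy as np
t=np.arange(0,1.61,.1); x=-114*np.cos(t)+48*np.sin(t); z=114*np.sin(t)+48*np.cos(t)
print([(round(a),round(-b)) for a,b in zip(np.diff(x),np.diff(z))], x[-1]-x[0],z[-1]-z[0])
```

```text
[(5, -11), (6, -11), (7, -10), (8, -9), (9, -8), (10, -7), (11, -6), (11, -5), (12, -4), (12, -3), (12, -2), (12, 0), (12, 1), (12, 2), (12, 3), (11, 5)] 165.30827848833917 64.54981367626971
```

```bash
python3 -m crank '[{"jaw":5,"x":0,"y":2,"z":-6,"ax":0,"ay":0,"az":0},{"jaw":5,"x":0,"y":3,"z":-5,"ax":0,"ay":0,"az":0},{"jaw":5,"x":0,"y":6,"z":-11,"ax":0,"ay":0,"az":0},{"jaw":5,"x":0,"y":7,"z":-10,"ax":0,"ay":0,"az":0},{"jaw":5,"x":0,"y":8,"z":-9,"ax":0,"ay":0,"az":0},{"jaw":5,"x":0,"y":9,"z":-8,"ax":0,"ay":0,"az":0},{"jaw":5,"x":0,"y":10,"z":-7,"ax":0,"ay":0,"az":0}]'
```

```text
t: 10.38
eef_pos: [0.5591, 0.1714, 0.1658]
tool_rot: [-0.001, 0.396, 0.918, -0.005]
contact_force: [-13.6, -12.0, 16.4]
gripper_width: 0.115
```

```bash
python3 -m crank '[{"jaw":5,"x":0,"y":8,"z":-8,"ax":0,"ay":0,"az":0},{"jaw":5,"x":0,"y":10,"z":-7,"ax":0,"ay":0,"az":0},{"jaw":5,"x":0,"y":12,"z":-4,"ax":0,"ay":0,"az":0},{"jaw":5,"x":0,"y":12,"z":-3,"ax":0,"ay":0,"az":0},{"jaw":5,"x":0,"y":12,"z":-2,"ax":0,"ay":0,"az":0}]'
```

```text
t: 11.0
eef_pos: [0.602, 0.2122, 0.1908]
tool_rot: [0.001, 0.395, 0.918, 0.0]
contact_force: [-2.7, -3.5, 1.5]
gripper_width: 0.111
```

```bash
python3 -m crank '[{"jaw":5,"x":0,"y":12,"z":0,"ax":0,"ay":0,"az":0},{"jaw":5,"x":0,"y":12,"z":1,"ax":0,"ay":0,"az":0},{"jaw":5,"x":0,"y":12,"z":2,"ax":0,"ay":0,"az":0},{"jaw":5,"x":0,"y":12,"z":3,"ax":0,"ay":0,"az":0},{"jaw":5,"x":0,"y":11,"z":5,"ax":0,"ay":0,"az":0},{"jaw":5,"x":0,"y":4,"z":2,"ax":0,"ay":0,"az":0},{"jaw":5,"x":0,"y":0,"z":0,"ax":0,"ay":0,"az":0}]'
python3 - <<'E'
from h import *
c,im,d=cam('top'); save('t2',im[180:330,120:320].repeat(3,0).repeat(3,1)); np.save('t2.npy',d); cv2.imwrite('t2full.png',im[...,::-1])
E
```

```text
t: 11.88
eef_pos: [0.6479, 0.2559, 0.1779]
tool_rot: [0.001, 0.395, 0.918, 0.001]
contact_force: [-1.9, -1.6, 9.9]
gripper_width: 0.112
```

View pics/t2.png

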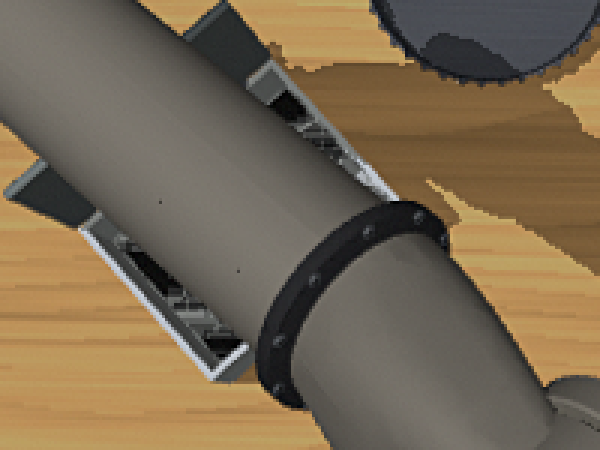

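The lid is upright: the top view shows its panel edge-on behind the open box, and the arm hides the inside. Next I release the bar, lift clear and look into the case.

```bash
python3 -m crank '[{"jaw":40,"x":0,"y":0,"z":0,"ax":0,"ay":0,"az":0},{"jaw":40,"x":0,"y":0,"z":0,"ax":0,"ay":0,"az":0},{"jaw":40,"x":0,"y":0,"z":0,"ax":0,"ay":0,"az":0},{"jaw":40,"x":0,"y":0,"z":-30,"ax":0,"ay":0,"az":0},{"jaw":40,"x":0,"y":0,"z":-40,"ax":0,"ay":0,"az":0},{"jaw":40,"x":0,"y":0,"z":-50,"ax":0,"ay":0,"az":0},{"jaw":40,"x":0,"y":0,"z":-40,"ax":0,"ay":0,"az":0},{"jaw":60,"x":16,"y":-41,"z":0,"ax":0,"ay":0,"az":0},{"jaw":60,"x":16,"y":-41,"z":0,"ax":0,"ay":0,"az":0},{"jaw":60,"x":16,"y":-41,"z":0,"ax":0,"ay":0,"az":0},{"jaw":60,"x":0,"y":0,"z":0,"ax":0,"ay":0,"az":0}]'
python3 - <<'E'
from h import *
import pickle
c,im,d=cam('wrist'); save('w4',im); np.save('w4.npy',d); pickle.dump(c,open('w4.pkl','wb'))
R,p=rot(); print(R.round(3),p,readout.get_obs()['q'].round(2)); P=pts(c,d)
print('z at lid top',P[...,2][(d>.05)&(P[...,2]<.3)].max())
E
```

```text
t: 13.3
eef_pos: [0.5219, 0.204, 0.3359]
tool_rot: [0.0, 0.395, 0.919, -0.002]
contact_force: [0.4, 0.6, 0.1]
gripper_width: 0.599
[[-0.687  0.727  0.   ]
 [ 0.727  0.687 -0.002]
 [-0.002 -0.001 -1.   ]] [0.52370837 0.2042145  0.33615957] [ 0.35  0.39 -1.08  1.64  0.35  1.33 -0.03]
z at lid top 0.23331544978291682
```

View pics/w4.png

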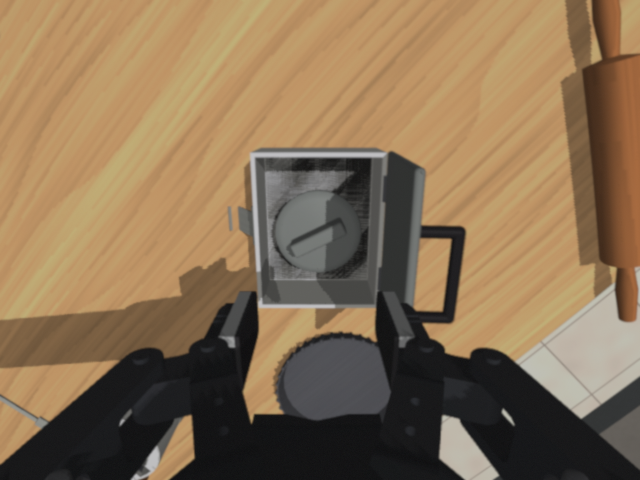

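The case lid stands open at the right. The mill lid stands inside at about (317,232), with its grip bar running from (288,248) to (346,222).

Run:
```python
from h import *; import pickle
c=pickle.load(open('w4.pkl','rb')); d=np.load('w4.npy'); P=pts(c,d); R,p=rot()
win=np.zeros(d.shape,bool); win[182:280,268:366]=1
Q=(P-p)@R*1000
Z=P[...,2]
m=win&(Z>.060)&(Z<.078); r=cv2.minAreaRect(Q[m][:,:2].astype(np.float32)); print('bar',r,m.sum(),np.median(Z[m]),Q[m].mean(0))
q=Q[m][:,:2]; w,V=np.linalg.eigh(np.cov(q.T)); print('bar dir deg from tool x',np.degrees(np.arctan2(V[1,1],V[0,1])))
m=win&(Z>.028)&(Z<.050); m=m.astype(np.uint8); n,l,s,ce=cv2.connectedComponentsWithStats(m); k=1+s[1:,4].argmax()
print('flange',cv2.minEnclosingCircle(Q[l==k][:,:2].astype(np.float32)),s[k],np.median(Z[l==k]))
im=cv2.imread('pics/w4.png')[170:290,240:400]; cv2.imwrite('pics/w4c.png',cv2.resize(im,None,fx=4,fy=4))
print('case centre tool',(R.T@(np.array([.5562,.1687,0])-p)*1000).round(1))
```

```text
bar ((-55.763362884521484, 0.02032470703125), (69.80853271484375, 18.58612632751465), 63.169654846191406) 891 0.0692536316255971 [-5.41546013e+01  2.31688466e-01  2.67492186e+02]
bar dir deg from tool x 63.14974424028711
flange ((-56.13225555419922, 0.14227280020713806), 55.218631744384766) [ 275  189   86   83 4507] 0.04308620079017265
case centre tool [-47.6  -0.4 336.2]
```

View pics/w4c.png

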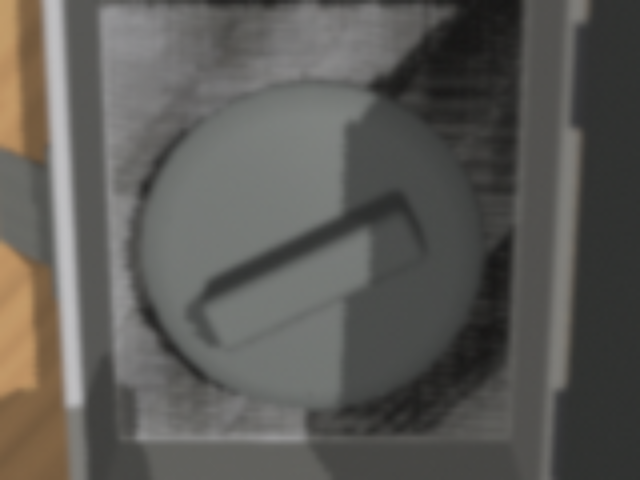

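```bash
python3 -m crank '[{"jaw":60,"x":-56,"y":0,"z":0,"ax":0,"ay":0,"az":0},{"jaw":60,"x":0,"y":0,"z":0,"ax":0,"ay":0,"az":-10},{"jaw":60,"x":0,"y":0,"z":0,"ax":0,"ay":0,"az":-10},{"jaw":60,"x":0,"y":0,"z":0,"ax":0,"ay":0,"az":-10},{"jaw":60,"x":0,"y":0,"z":0,"ax":0,"ay":0,"az":-10},{"jaw":60,"x":0,"y":0,"z":0,"ax":0,"ay":0,"az":-10},{"jaw":60,"x":0,"y":0,"z":0,"ax":0,"ay":0,"az":-10},{"jaw":60,"x":0,"y":0,"z":0,"ax":0,"ay":0,"az":-10},{"jaw":60,"x":0,"y":0,"z":0,"ax":0,"ay":0,"az":-10},{"jaw":60,"x":0,"y":0,"z":0,"ax":0,"ay":0,"az":-10},{"jaw":60,"x":0,"y":0,"z":0,"ax":0,"ay":0,"az":-10},{"jaw":60,"x":0,"y":0,"z":0,"ax":0,"ay":0,"az":-10}]' >/dev/null
python3 -m crank '[{"jaw":60,"x":0,"y":0,"z":0,"ax":0,"ay":0,"az":-7},{"jaw":60,"x":0,"y":0,"z":0,"ax":0,"ay":0,"az":0}]'
cat > tgt.py <<'E'
from h import *; import sys
R,p=rot(); x,y,z,hd=map(float,sys.argv[1:5])
h=np.degrees(np.arctan2(R[1,0],R[0,0])); print('shift',(R.T@(np.array([x,y,z])-p)*1000).round(1),'heading',h.round(2),'az',((h-hd+90)%180-90).round(2),'tilt',np.degrees(np.arccos(-R[2,2])).round(2),'q',readout.get_obs()['q'].round(2))
E
# target world from w4
python3 - <<'E'
import numpy as np
p=np.array([.52370837,.2042145]);print(p-.0559*np.array([-.687,.727])+.0001*np.array([.727,.687]))
E
python3 tgt.py .5622 .1636 .046 70.3
```

```text
t: 15.1
eef_pos: [0.5638, 0.1645, 0.3357]
tool_rot: [-0.0, -0.576, 0.818, 0.001]
contact_force: [-0.1, -0.3, 0.2]
gripper_width: 0.603
[0.56218437 0.1636439 ]
shift [  1.6   0.9 289.7] heading -109.68 az 0.02 tilt 0.08 q [ 0.53  0.6  -1.38  1.58  0.59  1.46  1.91]
```

```bash
python3 -m crank '[{"jaw":60,"x":1,"y":1,"z":50,"ax":0,"ay":0,"az":0},{"jaw":60,"x":0,"y":0,"z":55,"ax":0,"ay":0,"az":0},{"jaw":60,"x":0,"y":0,"z":55,"ax":0,"ay":0,"az":0},{"jaw":60,"x":0,"y":0,"z":50,"ax":0,"ay":0,"az":0},{"jaw":60,"x":0,"y":0,"z":40,"ax":0,"ay":0,"az":0},{"jaw":60,"x":0,"y":0,"z":25,"ax":0,"ay":0,"az":0},{"jaw":60,"x":0,"y":0,"z":12,"ax":0,"ay":0,"az":0},{"jaw":60,"x":0,"y":0,"z":0,"ax":0,"ay":0,"az":0}]'
python3 tgt.py .5622 .1636 .046 70.3
```

```text
t: 16.1
eef_pos: [0.5619, 0.1641, 0.0494]
tool_rot: [0.0, -0.576, 0.817, 0.0]
contact_force: [-0.0, -0.1, 0.5]
gripper_width: 0.601
shift [ 0.4 -0.4  3.4] heading -109.61 az 0.09 tilt 0.02 q [ 0.38  0.87 -1.11  1.86  0.91  1.04  1.68]
```

```bash
python3 -m crank '[{"jaw":60,"x":0,"y":0,"z":2,"ax":0,"ay":0,"az":0},{"jaw":5,"x":0,"y":0,"z":0,"ax":0,"ay":0,"az":0},{"jaw":5,"x":0,"y":0,"z":0,"ax":0,"ay":0,"az":0},{"jaw":5,"x":0,"y":0,"z":0,"ax":0,"ay":0,"az":0},{"jaw":5,"x":0,"y":0,"z":0,"ax":0,"ay":0,"az":0},{"jaw":5,"x":0,"y":0,"z":0,"ax":0,"ay":0,"az":0}]' 70; python3 tgt.py .5622 .1636 .046 70.3
python3 -m crank '[{"jaw":5,"x":0,"y":0,"z":-10,"ax":0,"ay":0,"az":0},{"jaw":5,"x":0,"y":0,"z":-30,"ax":0,"ay":0,"az":0},{"jaw":5,"x":0,"y":0,"z":-50,"ax":0,"ay":0,"az":0},{"jaw":5,"x":0,"y":0,"z":-50,"ax":0,"ay":0,"az":0},{"jaw":5,"x":0,"y":0,"z":-50,"ax":0,"ay":0,"az":0},{"jaw":5,"x":0,"y":0,"z":-40,"ax":0,"ay":0,"az":0},{"jaw":5,"x":0,"y":0,"z":0,"ax":0,"ay":0,"az":0}]'
python3 tgt.py .5626 -.2447 .28 -9.6
```

```text
t: 16.85
eef_pos: [0.5623, 0.1639, 0.0481]
tool_rot: [0.001, -0.576, 0.817, -0.0]
contact_force: [-0.2, -0.6, 5.9]
gripper_width: 0.191
shift [ 0.3 -0.   2.1] heading -109.59 az 0.11 tilt 0.07 q [ 0.38  0.87 -1.11  1.86  0.92  1.04  1.68]
t: 17.73
eef_pos: [0.5623, 0.1652, 0.2807]
tool_rot: [0.002, -0.577, 0.817, -0.001]
contact_force: [-0.1, 0.4, -2.4]
gripper_width: 0.191
shift [ 386.2 -137.4    0. ] heading -109.55 az 80.05 tilt 0.29 q [ 0.51  0.63 -1.33  1.66  0.62  1.35  1.88]
```

```bash
python3 -m crank '[{"jaw":5,"x":30,"y":-9,"z":0,"ax":0,"ay":0,"az":0},{"jaw":5,"x":45,"y":-14,"z":0,"ax":0,"ay":0,"az":0},{"jaw":5,"x":50,"y":-14,"z":0,"ax":0,"ay":0,"az":0},{"jaw":5,"x":50,"y":-15,"z":0,"ax":0,"ay":0,"az":0},{"jaw":5,"x":45,"y":-14,"z":0,"ax":0,"ay":0,"az":0},{"jaw":5,"x":40,"y":-10,"z":0,"ax":0,"ay":0,"az":0},{"jaw":5,"x":10,"y":-4,"z":0,"ax":0,"ay":0,"az":0},{"jaw":5,"x":0,"y":0,"z":0,"ax":0,"ay":0,"az":0},{"jaw":5,"x":0,"y":0,"z":0,"ax":0,"ay":0,"az":0}]'
python3 - <<'E'
from h import *; import pickle
c,im,d=cam('wrist'); save('w5',im); np.save('w5.npy',d); pickle.dump(c,open('w5.pkl','wb'))
R,p=rot(); print(R.round(4).tolist(),p); np.savez('w5p.npz',R=R,p=p)
E
python3 tgt.py .5626 -.2447 .28 -9.6
```

```text
t: 18.85
eef_pos: [0.5464, -0.1154, 0.2772]
tool_rot: [0.0, -0.578, 0.816, 0.0]
contact_force: [0.4, 1.0, -1.2]
gripper_width: 0.194
[[-0.3321, -0.9432, 0.0], [-0.9432, 0.3321, 0.0004], [-0.0004, 0.0001, -1.0]] [ 0.5464701  -0.11534622  0.27732887]
shift [116.7 -58.2  -2.7] heading -109.4 az 80.2 tilt 0.02 q [ 1.06  0.59 -1.35  1.73  0.59  1.32  2.38]
```

View pics/w5.png

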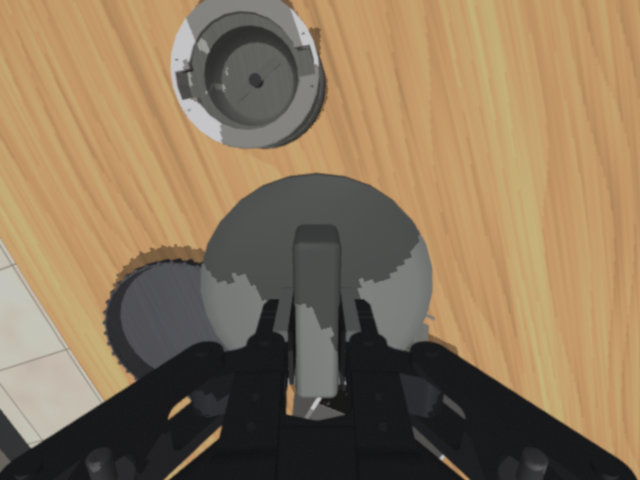

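The mill collar is at (246,74) with slots at about (185,85) and (306,62), and the held lid is level in the fingers. Now I fit the collar circle and slots, and the held lid's flange.

Run:
```python
from h import *; import pickle
from scipy.optimize import least_squares
c=pickle.load(open('w5.pkl','rb')); d=np.load('w5.npy'); P=pts(c,d); S=np.load('w5p.npz');R,p=S['R'],S['p']
def circ(q,r0,n):
    f=least_squares(lambda a:np.hypot(q[:,0]-a[0],q[:,1]-a[1])-a[2],[*q.mean(0),r0],loss='soft_l1',f_scale=1); print(n,f.x.round(2),len(q)); return f.x
win=np.zeros(d.shape,bool); win[:155,165:330]=1
m=win&(P[...,2]>.106)&(P[...,2]<.116); print('collar z',np.median(P[m][:,2]))
m8=m.astype(np.uint8)
cn,_=cv2.findContours(m8,cv2.RETR_CCOMP,cv2.CHAIN_APPROX_NONE)
pz=lambda k: (onplane(c,k[:,0,0].astype(float),k[:,0,1].astype(float),.11)[:,:2]*1000)
big=max(cn,key=cv2.contourArea); q=pz(big); q=q[big[:,0,1]>3]
fo=circ(q,60,'outer')
ins=[k for k in cn if k is not big and len(k)>60]
for k in ins:
    q=pz(k); rr=np.hypot(q[:,0]-fo[0],q[:,1]-fo[1]); fi=circ(q[rr<47],44,'inner')
ctr=(fo[:2]+fi[:2])/2
Q=P[m][:,:2]*1000-ctr; r=np.hypot(*Q.T); a=np.degrees(np.arctan2(Q[:,1],Q[:,0]))
# slots by ray-sampling mask at r=47..51
th=np.arange(-180,180,.5)
W=np.array([[[ctr[0]+rr*np.cos(np.radians(t)),ctr[1]+rr*np.sin(np.radians(t)),110] for t in th] for rr in (47,48.5,50)])/1000
uv=np.array([[proj(c,X) for X in row] for row in W]); v=m8[np.clip(uv[...,1].round().astype(int),0,479),np.clip(uv[...,0].round().astype(int),0,639)]
g=v.mean(0)<.5
print('gap angles'); 
idx=np.nonzero(g)[0]; 
for s in np.split(idx,np.nonzero(np.diff(idx)>3)[0]+1): print(th[s[0]],th[s[-1]],(th[s[0]]+th[s[-1]])/2)
# held lid
Q=(P-p)@R*1000
m=(Q[...,2]>-18)&(Q[...,2]<16)&(np.hypot(Q[...,0],Q[...,1])<70); m[:170]=0; m[345:]=0
l=m.astype(np.uint8); cn,_=cv2.findContours(l,cv2.RETR_EXTERNAL,cv2.CHAIN_APPROX_NONE); k=max(cn,key=cv2.contourArea)[:,0]
k=k[k[:,1]<270]; q=Q[k[:,1],k[:,0]]; print('flange z in tool',np.median(q[:,2])); circ(q[:,:2],55,'flange in tool')
m=(Q[...,2]<-15)&(Q[...,2]>-30)&(abs(Q[...,1])<16)&(abs(Q[...,0])<45);m[300:]=0;m[:222]=0; q=Q[m]; print('bar top z',np.median(q[:,2]),len(q))
if len(q)>50:
    f=np.polyfit(q[:,0],q[:,1],1); print('bar slope deg',np.degrees(np.arctan(f[0])),'off',f[1], q.max(0),q.min(0))
```

```text
collar z 0.11054924519655827
outer [ 562.21 -243.42   59.33] 354
inner [ 562.04 -243.14   44.01] 294
gap angles
-180.0 -177.0 -178.5
-22.0 3.0 -9.5
158.0 179.5 168.75
flange z in tool 10.689951681405383
flange in tool [ 0.14 -0.07 54.97] 395
bar top z -21.15974148362843 2950
bar slope deg -0.5060093824332061 off 0.36578855696653145 [ 36.62499288  14.85217835 -15.07739296] [ 10.33951914 -14.37286969 -23.74832656]
```

```bash
python3 -m crank '[{"jaw":5,"x":0,"y":0,"z":0,"ax":0,"ay":0,"az":8},{"jaw":5,"x":0,"y":0,"z":0,"ax":0,"ay":0,"az":10},{"jaw":5,"x":0,"y":0,"z":0,"ax":0,"ay":0,"az":10},{"jaw":5,"x":0,"y":0,"z":0,"ax":0,"ay":0,"az":10},{"jaw":5,"x":0,"y":0,"z":0,"ax":0,"ay":0,"az":10},{"jaw":5,"x":0,"y":0,"z":0,"ax":0,"ay":0,"az":10},{"jaw":5,"x":0,"y":0,"z":0,"ax":0,"ay":0,"az":10},{"jaw":5,"x":0,"y":0,"z":0,"ax":0,"ay":0,"az":8},{"jaw":5,"x":0,"y":0,"z":0,"ax":0,"ay":0,"az":4},{"jaw":5,"x":0,"y":0,"z":0,"ax":0,"ay":0,"az":0}]'
python3 tgt.py .5622 -.2435 .18 -9.5
```

```text
t: 20.15
eef_pos: [0.5466, -0.1157, 0.2775]
tool_rot: [0.0, 0.082, 0.997, -0.0]
contact_force: [-0.4, 0.7, -2.8]
gripper_width: 0.19
shift [ -36.2 -123.5   97.5] heading 170.61 az 0.11 tilt 0.02 q [ 0.89  0.42 -1.03  1.73  0.38  1.21  1.17]
```

```bash
python3 -m crank '[{"jaw":5,"x":-9,"y":-30,"z":0,"ax":0,"ay":0,"az":0},{"jaw":5,"x":-12,"y":-40,"z":0,"ax":0,"ay":0,"az":0},{"jaw":5,"x":-10,"y":-35,"z":10,"ax":0,"ay":0,"az":0},{"jaw":5,"x":-5,"y":-18,"z":30,"ax":0,"ay":0,"az":0},{"jaw":5,"x":0,"y":0,"z":40,"ax":0,"ay":0,"az":0},{"jaw":5,"x":0,"y":0,"z":17,"ax":0,"ay":0,"az":0},{"jaw":5,"x":0,"y":0,"z":0,"ax":0,"ay":0,"az":0},{"jaw":5,"x":0,"y":0,"z":0,"ax":0,"ay":0,"az":0}]'
python3 tgt.py .5622 -.2435 .16 -9.5; python3 tgt.py .5622 -.2435 .16 -9.5
```

```text
t: 21.15
eef_pos: [0.5628, -0.2441, 0.182]
tool_rot: [0.001, 0.083, 0.997, -0.0]
contact_force: [-0.2, -0.3, -0.9]
gripper_width: 0.194
shift [ 0.7  0.5 22. ] heading 170.5 az -0.0 tilt 0.14 q [ 0.96  0.59 -0.92  1.71  0.52  1.1   1.29]
shift [ 0.7  0.5 22. ] heading 170.5 az -0.0 tilt 0.14 q [ 0.96  0.59 -0.92  1.71  0.52  1.1   1.29]
```

```bash
python3 -m crank '[{"jaw":5,"x":1,"y":0.5,"z":15,"ax":0,"ay":0,"az":0},{"jaw":5,"x":0,"y":0,"z":10,"ax":0,"ay":0,"az":0},{"jaw":5,"x":0,"y":0,"z":6,"ax":0,"ay":0,"az":0},{"jaw":5,"x":0,"y":0,"z":5,"ax":0,"ay":0,"az":0},{"jaw":5,"x":0,"y":0,"z":4,"ax":0,"ay":0,"az":0},{"jaw":5,"x":0,"y":0,"z":0,"ax":0,"ay":0,"az":0}]'
python3 tgt.py .5622 -.2435 .127 -9.5
```

```text
t: 21.9
eef_pos: [0.5611, -0.2441, 0.1402]
tool_rot: [0.0, 0.083, 0.997, 0.0]
contact_force: [1.9, -0.3, -2.1]
gripper_width: 0.196
shift [-1.   0.8 13.2] heading 170.43 az -0.07 tilt 0.05 q [ 0.94  0.63 -0.89  1.75  0.56  1.03  1.25]
```

```bash
python3 -m crank '[{"jaw":5,"x":-0.5,"y":0.5,"z":3,"ax":0,"ay":0,"az":0},{"jaw":5,"x":0,"y":0,"z":3,"ax":0,"ay":0,"az":0},{"jaw":5,"x":0,"y":0,"z":3,"ax":0,"ay":0,"az":0},{"jaw":5,"x":0,"y":0,"z":2,"ax":0,"ay":0,"az":0},{"jaw":5,"x":0,"y":0,"z":1,"ax":0,"ay":0,"az":0},{"jaw":5,"x":0,"y":0,"z":0,"ax":0,"ay":0,"az":0}]'
python3 tgt.py .5622 -.2435 .127 -9.5
```

```text
t: 22.65
eef_pos: [0.5615, -0.2438, 0.1283]
tool_rot: [0.0, 0.084, 0.997, -0.0]
contact_force: [1.6, -2.3, -0.9]
gripper_width: 0.195
shift [-0.7  0.4  1.3] heading 170.42 az -0.08 tilt 0.03 q [ 0.93  0.65 -0.88  1.76  0.58  1.01  1.24]
```

```bash
python3 -m crank '[{"jaw":5,"x":0,"y":0,"z":1,"ax":0,"ay":0,"az":0},{"jaw":5,"x":0,"y":0,"z":1,"ax":0,"ay":0,"az":0},{"jaw":5,"x":0,"y":0,"z":0.5,"ax":0,"ay":0,"az":0},{"jaw":5,"x":0,"y":0,"z":0,"ax":0,"ay":0,"az":0}]'
python3 tgt.py .5622 -.2435 .127 -9.5
python3 - <<'E'
from h import *
o=readout.get_obs(); print(o['contact_force'],o['torque'])
E
```

```text
t: 23.15
eef_pos: [0.5616, -0.2438, 0.1271]
tool_rot: [0.0, 0.084, 0.996, -0.0]
contact_force: [-0.7, -2.9, 9.0]
gripper_width: 0.195
shift [-0.6  0.4  0.1] heading 170.4 az -0.1 tilt 0.07 q [ 0.93  0.65 -0.88  1.76  0.58  1.01  1.24]
[-0.74555203 -2.89799747  9.01946526] [-0.33681502  0.17571261  0.06407692]
```

```bash
cat > chk.py <<'E'
from h import *
o=readout.get_obs(); c,im,d=cam('wrist'); P=pts(c,d); R,p=rot(); Q=(P-p)@R*1000
h=np.degrees(np.arctan2(R[1,0],R[0,0])); print('heading',h.round(2),'p',p.round(4),'F',o['contact_force'].round(1),'M',o['torque'].round(2))
m=(Q[...,2]<-15)&(Q[...,2]>-30)&(abs(Q[...,1])<16)&(abs(Q[...,0])<45);m[300:]=0;m[:200]=0
k,_=cv2.findContours(m.astype(np.uint8),0,1); k=max(k,key=cv2.contourArea)
q=Q[m]; r=cv2.minAreaRect(q[:,:2].astype(np.float32)); f=np.polyfit(q[:,0],q[:,1],1); print('bar',r,'slope',np.degrees(np.arctan(f[0])).round(2),'top z world',np.median(P[m][:,2]).round(4))
m=(Q[...,2]>0)&(Q[...,2]<24)&(np.hypot(Q[...,0],Q[...,1])<54); m[330:]=0; q=P[m]
m2=np.hypot(*(Q[m][:,:2]).T)>47; A=np.c_[q[m2][:,:2]-p[:2],np.ones(m2.sum())]; s=np.linalg.lstsq(A,q[m2][:,2],rcond=None)[0]; print('flange rim z',s[2].round(4),'tilt rad',np.hypot(*s[:2]).round(4))
import sys; save(sys.argv[1],im)
E
python3 chk.py w6
python3 -m crank '[{"jaw":5,"x":0,"y":0,"z":0,"ax":0,"ay":0,"az":2},{"jaw":5,"x":0,"y":0,"z":0,"ax":0,"ay":0,"az":3},{"jaw":5,"x":0,"y":0,"z":0,"ax":0,"ay":0,"az":3},{"jaw":5,"x":0,"y":0,"z":0,"ax":0,"ay":0,"az":3},{"jaw":5,"x":0,"y":0,"z":0,"ax":0,"ay":0,"az":3},{"jaw":5,"x":0,"y":0,"z":0,"ax":0,"ay":0,"az":0}]' 
python3 chk.py w7
```

```text
heading 170.4 p [ 0.5616 -0.2439  0.1271] F [-0.7 -2.9  9. ] M [-0.34  0.18  0.06]
bar ((24.068588256835938, 0.8734846115112305), (26.314128875732422, 27.324445724487305), 0.28073856234550476) slope 0.26 top z world 0.1483
flange rim z 0.1196 tilt rad 0.0203
t: 23.95
eef_pos: [0.5615, -0.2443, 0.127]
tool_rot: [0.0, 0.205, 0.979, -0.001]
contact_force: [-1.8, -4.3, 8.4]
gripper_width: 0.194
heading 156.39 p [ 0.5615 -0.2443  0.1271] F [-1.8 -4.3  8.4] M [-0.47  0.22  0.11]
bar ((24.305545806884766, 0.8857221603393555), (26.285188674926758, 28.086679458618164), 0.30264773964881897) slope 0.38 top z world 0.1483
flange rim z 0.1196 tilt rad 0.0234
```

```bash
python3 -m crank '[{"jaw":5,"x":0,"y":0,"z":0,"ax":0,"ay":0,"az":3},{"jaw":5,"x":0,"y":0,"z":0,"ax":0,"ay":0,"az":3},{"jaw":5,"x":0,"y":0,"z":0,"ax":0,"ay":0,"az":3},{"jaw":5,"x":0,"y":0,"z":0,"ax":0,"ay":0,"az":3},{"jaw":5,"x":0,"y":0,"z":0,"ax":0,"ay":0,"az":2.5},{"jaw":5,"x":0,"y":0,"z":0,"ax":0,"ay":0,"az":2},{"jaw":5,"x":0,"y":0,"z":0,"ax":0,"ay":0,"az":0},{"jaw":5,"x":0,"y":0,"z":0,"ax":0,"ay":0,"az":0},{"jaw":5,"x":0,"y":0,"z":0,"ax":0,"ay":0,"az":0}]' 
python3 chk.py w8
python3 - <<'E'
from h import *
c,im,d=cam('top'); save('t3',im); P=pts(c,d)
m=np.zeros(d.shape,bool); m[180:330,120:300]=1; print('case lid top z',P[m&(P[...,2]<.245)&(P[...,2]>.2)][:,2].max().round(3))
E
```

```text
t: 25.12
eef_pos: [0.5616, -0.2443, 0.1271]
tool_rot: [0.001, 0.343, 0.939, -0.001]
contact_force: [0.2, -4.6, 9.2]
gripper_width: 0.191
heading 139.93 p [ 0.5616 -0.2443  0.127 ] F [ 0.2 -4.6  9.2] M [-0.6   0.04  0.33]
bar ((24.395244598388672, 0.5189638137817383), (26.2432861328125, 29.331008911132812), 0.011458792723715305) slope 0.09 top z world 0.1483
flange rim z 0.1196 tilt rad 0.024
case lid top z 0.238
```

View pics/w8.png

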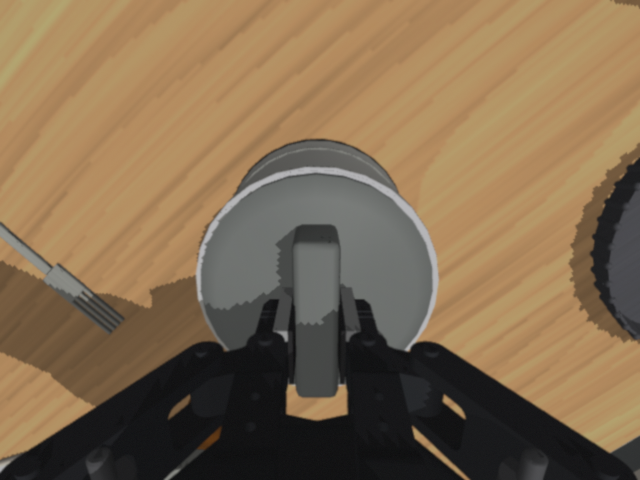

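View pics/t3.png

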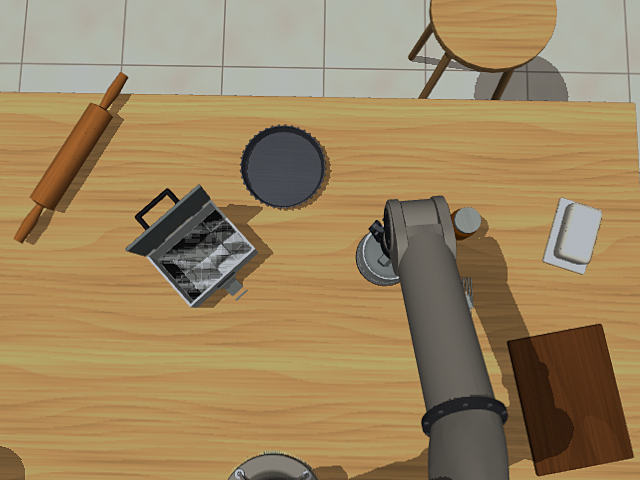

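The lid sits flat on the collar at (318,275), still gripped. The case stands open and empty with the clasp hanging at (236,290), and the tin, jar and fork are where they were. All checks agree, so I hand in.

```bash
python3 -c "
from station import ticket; print(ticket.hand_in())"
```

```text
the job is handed in; nothing more can be done
None
```

I freed the clasp, opened the case lid upright, lifted out the mill lid and dropped it into the collar. I then twisted it clockwise to the pulse position and handed in at about 25 s, with the fingers still holding it there.

**Last checks:**
- **Twist:** by wrist heading it is about 30.6° (0.53 rad), and the bar is square in the fingers. The ring feels about 0.33 N m, more than the 0.2 N m expected; friction probably makes up the rest. I could not read the ring angle directly.
- **Seat:** the lid's origin is about 84.3 mm above the mill's and roughly 1 mm off its axis. The flange is level to about 0.02 rad, with about 9 N pressing it down.
- **Scene:** the case lid stands upright, the clasp hangs free, and the tart tin and jar are unmoved. The fork is mostly hidden by the arm in the last top view, but I never touched it.

**Problems along the way:** one early move call was refused for missing keys. The tool needed a half turn when joint 7 came close to its range limit, but stayed inside it. While opening the case lid the path was slightly off the arc, giving about 24 N at the wrist until I corrected it.

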